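# Make the fluorescence viewing box ready for long-wave light

### The arm

A 6-joint arm with a two-finger parallel gripper is mounted at the origin on the work surface. World frame = base frame: x ahead of the robot, y to its left, z up, the work surface at z = 0. Lengths are in m, angles in rad, forces in N, time in s.
With the tool pointing down it reaches from about 0.375 to 0.925 m from the base axis. Payload 5.7 kg.
Tool frame: the origin (TCP) lies at the very end of the fingers, on their centre line; the grasp point (between the pads) lies 19 mm behind it; z points along the fingers, y is the line along which they close (so a half turn about z gives the same grasp; the last joint's range is limited). The gripper opens to 85 mm and grips with 20 to 120 N. Pads are 22 mm wide; open, the fingers measure 114 mm over their backs; the gripper's body (76 mm by 85 mm) begins 54 mm behind the grasp point. The pads swing forward as they close: fully open they stand 13 mm farther back than shut.
Start: joints at [-1.377, 0.359, 1.51, -0, 1.272, -0.115], TCP at [0.182, -0.572, 0.231] pointing down, gripper open.
Joint ranges: [-2.97, 2.97], [-1.01, 2.36], [0.21, 2.38], [-0.96, 4.11], [0.2, 2.71], [-2.98, 2.98]. Speed limits (rad/s): [2.39, 2.39, 3.14, 3.14, 3.14, 3.14].

### API

Orientations are given as [roll, pitch, yaw] about the fixed x, y, z axes, in that order (R = Rz(yaw) Ry(pitch) Rx(roll)).
In Python, from rig import r gives the robot as it stands.
- The arm moves only by the tool play_rows, never from a script. Its argument "plan" is a list of rows, each a list of 7 numbers: the shift along the tool's x, y, z in mm, then the turn, a rotation vector about the tool's x, y, z in degrees, then the opening, from 0 (shut) to 1 (fully open). In form: [[dx, dy, dz, ax, ay, az, claw], ...]. A call has 1 to 5 rows; each row is the pose to reach, as a shift and turn from the pose commanded when the call began, along the tool's axes at that moment; what a row does not reach only later rows make up. A row lasts 1/10 s, in which the tool goes at most 50 mm and 8.59 degrees, less where a joint would pass 70% of its speed; a pose out of reach is approached as far as the arm can. A call with a gripper value outside its range is refused whole. The fingers move at their own pace and stop on an object; "squeeze" is the grip in N (left out, the last holds). Time passes only in rows, so rows that repeat a pose let the fingers close. It gives the time, the measured TCP pose, the force, the opening and the grip force at its end, in the units of the state.
- r.get_state(): the state, without advancing time (a new reading comes with each control period).
- r.grab_frame(name): name is "side" or "top"; returns the picture (384x512x3 uint8, red, green, blue); there is no depth.
- r.camera_info(name): a dict with "fovy" (degrees; the focal length in pixels is half the picture's height over the tangent of half this angle, whatever the lens; pixels are square), "cx", "cy" (the principal point, pixels), "world_from_camera" (4x4, takes a point from camera to world coordinates). Camera axes: x right, y down, z forward; pixel columns grow to the right and rows downward; lengths in m; the calibration is good to about 2 mm. A picture is of the moment at which its call begins. camera_info takes no time and is no camera call.
- r.hand_in(): hands the job in; it is judged then, once.
The state is a dict: "time": time; "q": joint angles; "qvel": joint speeds; "joint_efforts": joint torques, N m; "ee_pos": TCP position; "tcp_rot": TCP orientation; "contact_force": force on the tool from outside, world axes, zero at the start; "moment": the same for the moment, N m; "opening": finger opening in m; "grip_force": force on a finger pad.
Only numpy, scipy, OpenCV 4.12 (cv2) and the standard library are available. Lean on these libraries where they do the work, as an engineer would, in place of code of your own. Each camera call takes 0.05 s, during which the arm holds its last target. There are 200 camera calls.

### The job

Make the mineral viewing box ready for a look at fluorescence, pressing with the tips of the closed fingers and gripping nothing: first push its raised lid down until it is fully shut, then switch the white light off at the wide rocker, and last switch the long-wave lamp on at the middle rocker (a rocker is on when its end towards the lid is down, off when its end away from the lid is down). Never switch on the short-wave lamp (the rocker at the other end of the row), do not raise the lid further, and leave the stones and all other things where they are.

Things in the scene. Friction and masses are not known exactly. Their poses are not given: they have to be found in the camera images.
- viewing_box: The mineral viewing box: grey steel unit, 280 mm deep (x), 320 mm wide (y), fixed on the work surface, turned up to 19 degrees. Origin: centre of its underside, at work-surface height; x points from its front (switch ledge, facing the robot) to its rear, y to its left, z up. The open chamber behind the ledge (rim at z = 120 mm, a stone inside) is covered by the hinged lid.
- ledge_middle (a point): Point on the box's level switch ledge, under the middle rocker: box x = -107 mm, y = 0, z = 105 mm (ledge top). The ledge spans x -140 to -63 mm. Three black rockers stand in a row along y, all centred on x = -107 mm: wide white-light rocker at y = +80 mm, narrow long-wave at 0, narrow short-wave at -80 mm, each in a flat bezel 42 mm long, 2 mm high.
- lid (a joint): Angle (rad) of the lid: 0 fully shut, grows as its front edge rises; starts 0.2 to 0.42. Stiff hinge: stays where it is left, yields to about 3 N pushed down near the front edge. Hinge axis along the box's y at x = +135, z = 120 mm. Lid: grey frame 198 mm from hinge to front edge, 320 mm wide, 12 mm thick, clear window in the middle. Shut: top at z = 132 mm, front edge at x = -63 mm.
- lid_front (a point): Where to push the lid: on the top face of its solid front bar (36 mm deep), midway between left and right, 180 mm from the hinge axis, 18 mm behind the front edge. Moves with the lid; shut, it is at box x = -45, z = 132 mm.
- whitelight (a joint): Angle (rad) of the wide white-light rocker (34 mm long along box x, 27 mm wide): +0.18 on (end towards the lid down), -0.18 off (other end down). Starts on. Snap rocker: about 4 N down on the raised end, 12 mm from its middle, takes it past the middle; then it snaps over and stays. The lowered half's face then lies level, 4.5 mm above the ledge; the raised tip is about 10 mm above it.
- whitelight_near_end (a point): On the face of the white-light rocker, 12 mm from its middle, on the end away from the lid (towards the robot): press here to switch it off. Moves with the rocker.
- longwave (a joint): Angle (rad) of the narrow long-wave rocker in the middle of the row (34 mm long, 15 mm wide): +0.18 on (end towards the lid down), -0.18 off. Starts off. Same snap action and heights as the white-light rocker.
- longwave_far_end (a point): Point on the face of the long-wave rocker, 12 mm from its middle, on the end towards the lid; pressing here switches it on. Moves with the rocker.
- shortwave (a joint): Angle (rad) of the narrow short-wave rocker at the right-hand end of the row (34 mm long, 15 mm wide): -0.18 off, as it starts and must stay.
- specimen: A pale stone about 62 x 48 x 42 mm lying inside the chamber of the viewing box, under the lid; stays where it is. Origin under its centre.
- loupe: A small folding steel loupe, 36 x 20 x 20 mm, lying on the left end of the switch ledge, about 54 mm to the left of the wide rocker; stays where it is. Origin at the centre of its underside.
- dropper: An amber dropper bottle, 32 mm across and 75 mm tall, standing on the work surface close to the right side of the box; stays where it is. Origin at the centre of its underside.
- crystal: A six-sided clear quartz crystal, about 75 mm long and 30 mm high, lying on the work surface to the front right of the box; stays. Origin on its underside near the middle.
- magnifier: A round hand lens 72 mm across with a 95 mm black handle, 10 mm high, lying flat to the front left of the box; stays. Origin under the centre of the lens.
- streak_plate: A white porcelain streak plate, 55 x 55 x 7 mm, on the work surface to the right; stays. Origin at the centre of its underside.
- basalt: A dark stone about 75 x 58 x 48 mm on the work surface to the right; stays. Origin under its centre.
- card_tray: A small open paper tray, 75 x 60 x 20 mm, with a stone in it (about 33 mm high), on the work surface to the right; stays. Origin at the centre of its underside.

How it is judged:
By the outcome, as a careful person would: the job done as asked, in the order asked, and still so for the second after the job is handed in, with the robot touching nothing.
It also fails if it takes over 43 s, if anything falls off the work surface, if the arm or the gripper's body presses on something with over 40 N, if the wrist force passes 120 N, or if a joint passes its speed limit or range.

## Working session

There is one attempt and no reset: what is moved stays moved. The work goes in short steps, Python scripts to look and compute and a tool call to move; the robot and the scene stay as the last step left them, time stands still between calls to the robot, and variables do not carry over. Pictures are saved under pics/ and viewed, at most 10 in all, crops included, and the job is handed in when it is done.

Besides the shell and the picture viewer there is one more tool, called as name(argument=value, ...), one argument or row to a line, values as JSON. play_rows: Moves the arm, as the interface text tells. Its arguments: {"type":"object","properties":{"plan":{"type":"array","items":{"type":"array","items":{"type":"number"}}},"squeeze":{"type":"number"}},"required":["plan"]}

```bash
ls; mkdir -p pics; python3 - <<'E'
from rig import r
import cv2
for n in("side","top"):
    im=r.grab_frame(n); cv2.imwrite(f"pics/{n}0.png",im[:,:,::-1]); print(n,r.camera_info(n))
s=r.get_state();print(s)
E
```

```text
pics
side {'fovy': 44.75342382114204, 'cx': 249.5324205307037, 'cy': 184.78850586064152, 'world_from_camera': array([[-8.12543601e-01, -3.85634510e-01,  4.37102871e-01,
        -3.05282816e-04],
       [-5.82870145e-01,  5.29891424e-01, -6.16017429e-01,
         6.64777701e-01],
       [ 5.94051649e-03, -7.55315234e-01, -6.55334729e-01,
         9.06324902e-01],
       [ 0.00000000e+00,  0.00000000e+00,  0.00000000e+00,
         1.00000000e+00]])}
top {'fovy': 49.915488709424835, 'cx': 248.80243469484472, 'cy': 190.2243330148012, 'world_from_camera': array([[ 0.01240808, -0.98920733,  0.14599623,  0.37868822],
       [-0.9998769 , -0.01367682, -0.00768965, -0.11055376],
       [ 0.00960342, -0.14588284, -0.98925526,  1.18245947],
       [ 0.        ,  0.        ,  0.        ,  1.        ]])}
{'time': 0.1, 'q': array([-1.37709890e+00,  3.59395198e-01,  1.51130343e+00,  8.32429823e-06,
        1.27250063e+00, -1.15116803e-01]), 'qvel': array([-0.00099059, -0.00175916, -0.00232181,  0.00108256,  0.000405  ,
       -0.00013604]), 'joint_efforts': array([-3.01692717e-04, -5.28653455e+01, -2.79349709e+01, -3.91545655e-04,
        4.94612090e-03, -8.61390618e-06]), 'ee_pos': array([ 0.18222776, -0.57103157,  0.23056804]), 'tcp_rot': array([-3.13999760e+00, -1.92438961e-04,  3.08811621e-01]), 'contact_force': array([ 0.65243527, -0.19397853,  0.15475352]), 'moment': array([-0.00343596,  0.00780373, -0.0074073 ]), 'grip_force': 0.0, 'opening': 0.08508531211308709}
```

View pics/top0.png

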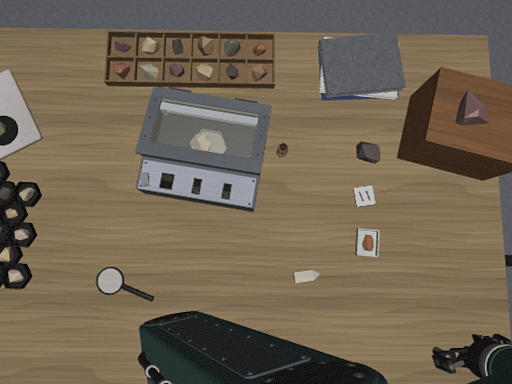

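View pics/side0.png

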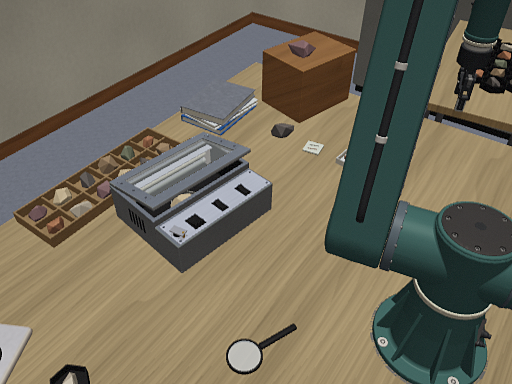

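The top view shows the rockers at about (167,181), (197,186) and (227,191), and the side view shows them at (196,220), (219,204) and (242,190). Next I'll triangulate the dark blobs and enlarge the box.

```bash
cat > h.py <<'E'
import numpy as np,cv2
from rig import r
def cam(n):
    i=r.camera_info(n); f=192/np.tan(np.radians(i["fovy"])/2); return f,i["cx"],i["cy"],i["world_from_camera"]
def P(n):
    f,cx,cy,T=cam(n); return np.array([[f,0,cx],[0,f,cy],[0,0,1]])@np.linalg.inv(T)[:3]
def tri(a,b):  # side px, top px
    X=cv2.triangulatePoints(P("side"),P("top"),np.array(a,float).reshape(-1,2).T,np.array(b,float).reshape(-1,2).T); return (X[:3]/X[3]).T
def ray(n,p,z):
    f,cx,cy,T=cam(n); d=T[:3,:3]@np.array([(p[0]-cx)/f,(p[1]-cy)/f,1]); return T[:3,3]+d*(z-T[2,3])/d[2]
def proj(n,X):
    X=np.atleast_2d(X); h=(P(n)@np.c_[X,np.ones(len(X))].T).T; return h[:,:2]/h[:,2:]
def blobs(im,roi,thr=60,lo=30,hi=400):
    x0,y0,x1,y1=roi; g=im[y0:y1,x0:x1].max(2); _,l,s,c=cv2.connectedComponentsWithStats((g<thr).astype(np.uint8))
    out=[]
    for k in range(1,len(s)):
        if lo<s[k][4]<hi: out.append((*(c[k]+[x0,y0]),*s[k][2:]))
    return np.round(sorted(out),2)
E
python3 - <<'E'
from h import *
a=cv2.imread("pics/side0.png");b=cv2.imread("pics/top0.png")
for t in(35,50): print(blobs(a,(180,180,260,235),t)); print(blobs(b,(150,165,245,205),t))
A=cv2.resize(a[125:275,105:285],None,fx=4,fy=4,interpolation=2);B=cv2.resize(b[80:215,125:285],None,fx=4,fy=4,interpolation=2)
cv2.imwrite("pics/A.png",A);cv2.imwrite("pics/B.png",B)
E
```

```text
[[195.33 221.26  20.    14.   143.  ]
 [200.9  184.97  24.    12.    99.  ]
 [219.86 204.92  16.    11.    72.  ]
 [242.4  189.63  15.    10.    68.  ]]
[[165.45 183.92  12.     8.    66.  ]
 [196.9  182.16   7.     7.    31.  ]]
[[195.32 221.24  20.    14.   150.  ]
 [200.09 185.05  26.    12.   117.  ]
 [219.75 204.88  16.    11.    83.  ]
 [242.41 189.69  15.    11.    74.  ]]
[[166.34 181.89  14.    16.   117.  ]
 [185.66 198.2   77.    14.   177.  ]
 [196.73 182.46   8.     9.    48.  ]
 [226.5  187.5    8.     8.    46.  ]]
```

View pics/A.png

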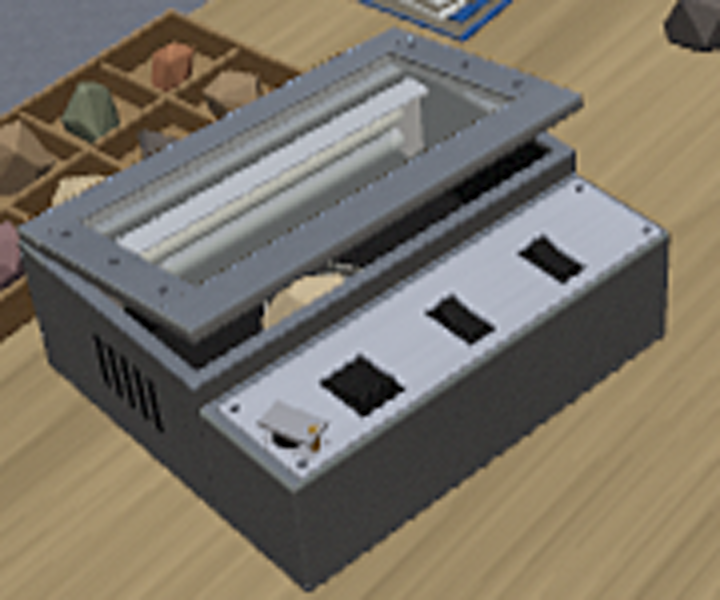

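View pics/B.png

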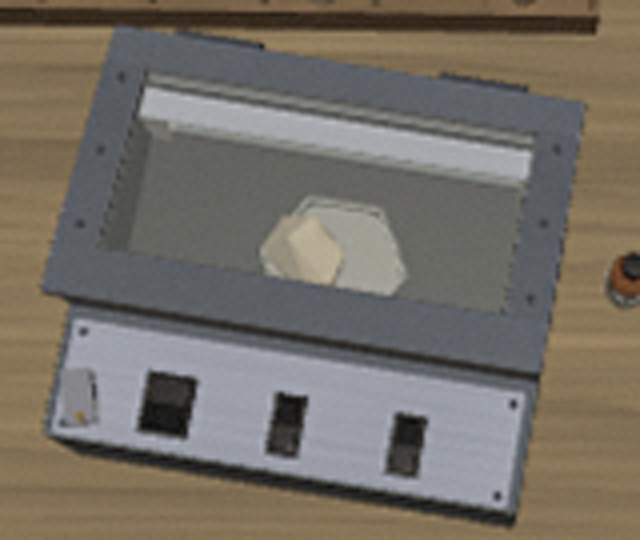

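Crop A (side view) shows the lid's front corners at about (190,332) and (582,101), with the bezels clearly visible. Crop B (top view) shows the lid's front corners at about (44,290) and (541,365). The white rocker's near half is black and its far half is lighter.

```bash
python3 - <<'E'
from h import *
a=cv2.imread("pics/side0.png");b=cv2.imread("pics/top0.png")
s=blobs(a,(180,180,260,235),65);
t=blobs(b,(150,165,245,205),85)
print(s,t)
A=lambda p:np.array(p)/4-.375+[105,125]; B=lambda p:np.array(p)/4-.375+[125,80]
tb=np.array([B((168,405)),B((287,425)),B((407,444))]); 
sb=np.array([A((362,386)),A((460,320)),A((551,260))])
print("rock",tri(sb,tb).round(4)); 
print("ray top z.107",[ray("top",p,.107).round(4) for p in tb],"side",[ray("side",p,.107).round(4) for p in sb])
print("screws",tri(A([(235,408),(302,463),(580,188),(648,231)]),B([(83,331),(64,424),(513,404),(497,496)])).round(4))
print("lid",tri(A([(190,332),(582,101)]),B([(44,290),(541,365)])).round(4))
E
```

```text
[[195.12 221.19  21.    15.   156.  ]
 [199.77 185.11  26.    12.   125.  ]
 [202.61 193.68  48.    31.   202.  ]
 [219.7  204.89  16.    12.    88.  ]
 [242.28 189.65  15.    12.    79.  ]] [[166.47 180.66  14.    17.   186.  ]
 [185.95 198.22  80.    14.   261.  ]
 [196.28 185.6   10.    16.   115.  ]
 [222.74 168.1   47.     8.   112.  ]
 [226.19 190.66  10.    16.   114.  ]]
rock [[ 0.5598  0.0985  0.1076]
 [ 0.5475  0.0196  0.1086]
 [ 0.5358 -0.0597  0.1077]]
ray top z.107 [array([0.5593, 0.0982, 0.107 ]), array([0.5471, 0.0194, 0.107 ]), array([ 0.5355, -0.0599,  0.107 ])] side [array([0.5608, 0.0982, 0.107 ]), array([0.5491, 0.0185, 0.107 ]), array([ 0.5367, -0.0602,  0.107 ])]
screws [[ 0.6086  0.1566  0.1079]
 [ 0.5464  0.1662  0.1085]
 [ 0.563  -0.1293  0.1086]
 [ 0.5015 -0.1197  0.1082]]
lid [[ 0.6222  0.1675  0.1704]
 [ 0.5763 -0.1466  0.1657]]
```

play_rows(
  plan=[
    [40,-29,0,0,0,8,0],
    [80,-58,0,0,0,16,0],
    [120,-87,0,0,0,24,0],
    [160,-116,0,0,0,26.5,0],
    [200,-145,0,0,0,26.5,0],
  ],
)

```text
time: 0.6
ee_pos: [0.3294, -0.3708, 0.231]
tcp_rot: [-3.141, 0.0, -0.156]
contact_force: [0.4, -0.3, 0.4]
opening: 0.0117
grip_force: 0.0
```

```bash
cat >> h.py <<'E'
from scipy.spatial.transform import Rotation as R
TH=np.radians(-8.8); C=np.array([.5478,.0192])
def box(x,y,z): # box mm -> world m
    c,s=np.cos(TH),np.sin(TH); d=np.array([x+107,y])/1000
    return np.array([C[0]+c*d[0]-s*d[1],C[1]+s*d[0]+c*d[1],z/1000])
def go(X):
    s=r.get_state(); Rm=R.from_euler("xyz",s["tcp_rot"])
    G=R.from_euler("xyz",[np.pi,0,TH])
    print("t",s["time"],"pos",s["ee_pos"].round(4),"F",s["contact_force"].round(1),"op",round(s["opening"],4),"q",s["q"].round(2))
    print("shift",(Rm.inv().apply(X-s["ee_pos"])*1000).round(1),"turn",(Rm.inv()*G).as_rotvec(degrees=True).round(1))
E
python3 -c "
from h import *
print(box(-45,0,200));go(box(-45,0,200))"
```

```text
[0.60907016 0.00971488 0.2       ]
t 0.6 pos [ 0.3294 -0.3708  0.231 ] F [ 0.4 -0.3  0.4] op 0.0117 q [-0.98  0.21  1.73  0.    1.2   0.74]
shift [ 217.3 -419.2   31.2] turn [-0.   0.  -0.1]
```

play_rows(
  plan=[
    [22,-42,0,0,0,0,0],
    [44,-84,0,0,0,0,0],
    [66,-126,0,0,0,0,0],
    [88,-168,0,0,0,0,0],
    [110,-210,0,0,0,0,0],
  ],
)

```text
time: 1.1
ee_pos: [0.4703, -0.1801, 0.2312]
tcp_rot: [-3.141, 0.0, -0.154]
contact_force: [0.5, -0.9, -0.1]
opening: 0.0001
grip_force: 0.0
```

play_rows(
  plan=[
    [22,-42,0,0,0,0,0],
    [44,-84,0,0,0,0,0],
    [66,-126,0,0,0,0,0],
    [88,-168,0,0,0,0,0],
    [104,-207,0,0,0,0,0],
  ],
)

```text
time: 1.6
ee_pos: [0.6053, 0.0087, 0.2309]
tcp_rot: [-3.141, 0.0, -0.153]
contact_force: [-0.2, -0.7, 1.3]
opening: 0.0002
grip_force: 0.0
```

play_rows(
  plan=[
    [0,0,0,0,0,0,0],
    [0,0,0,0,0,0,0],
  ],
)

```text
time: 1.8
ee_pos: [0.6038, 0.0075, 0.2306]
tcp_rot: [3.141, 0.001, -0.151]
contact_force: [-0.4, -0.1, -0.2]
opening: -0.0002
grip_force: 0.0
```

```bash
python3 -c "
from h import *
go(box(-45,0,180))"
```

```text
t 1.8 pos [0.6038 0.0075 0.2306] F [-0.4 -0.1 -0.2] op -0.0002 q [-0.1   0.37  1.5  -0.    1.28  1.62]
shift [ 4.9 -3.  50.6] turn [0.  0.1 0.1]
```

play_rows(
  plan=[
    [5,-3,20,0,0,0,0],
    [5,-3,38,0,0,0,0],
    [5,-3,50,0,0,0,0],
    [5,-3,58,0,0,0,0],
    [5,-3,65,0,0,0,0],
  ],
)

```text
time: 2.3
ee_pos: [0.609, 0.008, 0.1661]
tcp_rot: [3.141, 0.001, -0.155]
contact_force: [-1.1, 0.5, 3.1]
opening: -0.0
grip_force: 1.2
```

play_rows(
  plan=[
    [0,0,7,0,0,0,0],
    [0,0,14,0,0,0,0],
    [0,0,20,0,0,0,0],
    [0,0,25,0,0,0,0],
    [0,0,29,0,0,0,0],
  ],
)

```text
time: 2.8
ee_pos: [0.6093, 0.009, 0.1369]
tcp_rot: [-3.141, 0.0, -0.154]
contact_force: [-1.0, -0.4, 2.8]
opening: 0.0002
grip_force: 1.2
```

play_rows(
  plan=[
    [0,0,3,0,0,0,0],
    [0,0,5,0,0,0,0],
    [0,0,6,0,0,0,0],
    [0,0,6,0,0,0,0],
  ],
)

```text
time: 3.2
ee_pos: [0.6093, 0.009, 0.1325]
tcp_rot: [-3.141, 0.0, -0.154]
contact_force: [-6.3, -0.2, 10.9]
opening: -0.0002
grip_force: 5.7
```

play_rows(
  plan=[
    [0,0,1,0,0,0,0],
    [0,0,1.5,0,0,0,0],
    [0,0,1.5,0,0,0,0],
  ],
)

```text
time: 3.5
ee_pos: [0.6094, 0.009, 0.1325]
tcp_rot: [-3.141, -0.001, -0.154]
contact_force: [-8.2, 0.8, 21.4]
opening: 0.0001
grip_force: 10.8
```

play_rows(
  plan=[
    [0,0,-10,0,0,0,0],
    [0,0,-25,0,0,0,0],
    [0,0,-40,0,0,0,0],
  ],
)

```text
time: 3.8
ee_pos: [0.61, 0.0088, 0.1702]
tcp_rot: [-3.141, -0.001, -0.154]
contact_force: [1.0, 0.3, -0.2]
opening: 0.0002
grip_force: 0.0
```

```bash
python3 -c "
from h import *
go(box(-107-14,80,135))
im=r.grab_frame('side')[:,:,::-1]
cv2.imwrite('pics/c.png',cv2.resize(im[125:275,105:285],None,fx=4,fy=4,interpolation=2))"
```

```text
t 3.8 pos [0.61   0.0088 0.1702] F [ 1.   0.3 -0.2] op 0.0002 q [-0.1   0.43  1.56  0.    1.15  1.63]
shift [-77.  -80.7  35.2] turn [-0. -0. -0.]
```

View pics/c.png

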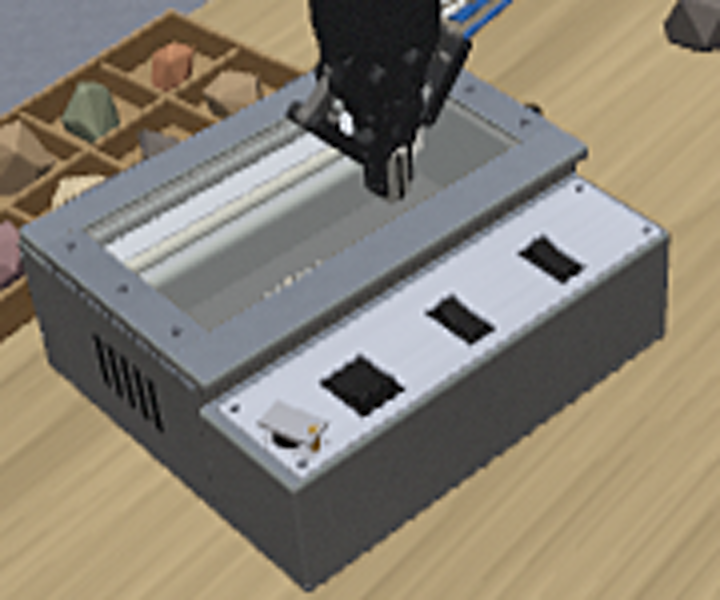

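The lid lies shut, flush with the box. Next I move over the white rocker's near end.

play_rows(
  plan=[
    [-32,-34,0,0,0,0,0],
    [-60,-63,0,0,0,0,0],
    [-77,-81,0,0,0,0,0],
    [-77,-81,20,0,0,0,0],
    [-77,-81,35,0,0,0,0],
  ],
)

```text
time: 4.35
ee_pos: [0.5459, 0.1017, 0.1344]
tcp_rot: [-3.141, -0.002, -0.152]
contact_force: [-0.9, -0.4, -0.5]
opening: -0.0001
grip_force: 0.0
```

play_rows(
  plan=[
    [0,0,6,0,0,0,0],
    [0,0,10,0,0,0,0],
    [0,0,12,0,0,0,0],
  ],
)

```text
time: 4.65
ee_pos: [0.5462, 0.1006, 0.1227]
tcp_rot: [-3.141, -0.0, -0.154]
contact_force: [0.2, -0.4, -0.2]
opening: 0.0001
grip_force: 0.0
```

```bash
python3 -c "
from h import *
go(box(-107-14,80,110))"
```

```text
t 4.65 pos [0.5462 0.1006 0.1227] F [ 0.2 -0.4 -0.2] op 0.0001 q [0.06 0.42 1.73 0.   1.   1.78]
shift [-0.   0.2 12.7] turn [-0. -0. -0.]
```

play_rows(
  plan=[
    [0,0,4,0,0,0,0],
    [0,0,7,0,0,0,0],
    [0,0,9,0,0,0,0],
    [0,0,11,0,0,0,0],
    [0,0,12,0,0,0,0],
  ],
)

```text
time: 5.15
ee_pos: [0.546, 0.1006, 0.1107]
tcp_rot: [-3.141, -0.0, -0.154]
contact_force: [-0.4, 0.5, 0.1]
opening: 0.0003
grip_force: 0.0
```

play_rows(
  plan=[
    [0,0,1,0,0,0,0],
    [0,0,1.5,0,0,0,0],
  ],
)

```text
time: 5.35
ee_pos: [0.5461, 0.1007, 0.1096]
tcp_rot: [-3.141, -0.0, -0.154]
contact_force: [-1.9, -0.3, 5.8]
opening: 0.0002
grip_force: 3.1
```

play_rows(
  plan=[
    [0,0,0.8,0,0,0,0],
    [0,0,0.8,0,0,0,0],
  ],
)

```text
time: 5.55
ee_pos: [0.5461, 0.1007, 0.1095]
tcp_rot: [-3.141, -0.001, -0.154]
contact_force: [-2.5, 0.2, 9.2]
opening: 0.0
grip_force: 4.6
```

play_rows(
  plan=[
    [0,0,-10,0,0,0,0],
    [0,0,-25,0,0,0,0],
    [0,0,-40,0,0,0,0],
    [0,40,-40,0,0,0,0],
    [28,80,-40,0,0,0,0],
  ],
)

```text
time: 6.05
ee_pos: [0.5584, 0.0182, 0.1492]
tcp_rot: [-3.141, 0.003, -0.15]
contact_force: [1.1, -0.1, -0.9]
opening: 0.0002
grip_force: 0.0
```

```bash
python3 -c "
from h import *
go(box(-107+14,0,122))
im=np.vstack([r.grab_frame('side')[150:250,120:280,::-1],r.grab_frame('top')[110:210,125:285,::-1]])
cv2.imwrite('pics/d.png',cv2.resize(im,None,fx=3,fy=3,interpolation=2))"
```

```text
t 6.05 pos [0.5584 0.0182 0.1492] F [ 1.1 -0.1 -0.9] op 0.0002 q [-0.09  0.39  1.69  0.    1.06  1.63]
shift [ 3.4  0.6 27.2] turn [-0.   0.1  0.2]
```

View pics/d.png

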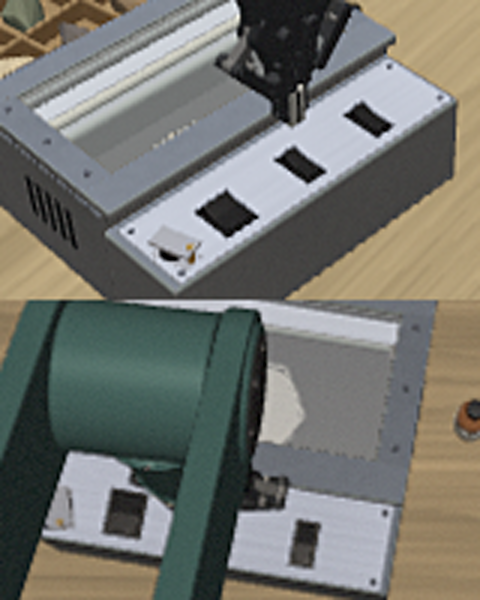

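In the top view the white rocker now has its near half lighter, like the short-wave rocker, which is off. So the white light is off. The long-wave rocker is next.

play_rows(
  plan=[
    [0,0,0,0,0,0,0],
    [0,0,12,0,0,0,0],
    [0,0,22,0,0,0,0],
    [0,0,27,0,0,0,0],
    [0,0,27,0,0,0,0],
  ],
)

```text
time: 6.65
ee_pos: [0.5599, 0.0182, 0.12]
tcp_rot: [3.142, 0.003, -0.153]
contact_force: [-0.4, 0.1, -0.6]
opening: -0.0
grip_force: 0.0
```

```bash
python3 -c "
from h import *
go(box(-107+14,0,110))"
```

```text
t 6.65 pos [0.5599 0.0182 0.12  ] F [-0.4  0.1 -0.6] op -0.0 q [-0.09  0.43  1.72  0.    1.    1.63]
shift [ 2.   0.8 10. ] turn [0.  0.2 0.1]
```

play_rows(
  plan=[
    [2,1,0,0,0,0,0],
    [2,1,4,0,0,0,0],
    [2,1,7,0,0,0,0],
    [2,1,9,0,0,0,0],
    [2,1,10,0,0,0,0],
  ],
)

```text
time: 7.15
ee_pos: [0.5634, 0.016, 0.1116]
tcp_rot: [-3.141, -0.001, -0.154]
contact_force: [-0.3, 0.7, 0.3]
opening: 0.0002
grip_force: 0.1
```

play_rows(
  plan=[
    [0,0,0.5,0,0,0,0],
    [0,0,1,0,0,0,0],
  ],
)

```text
time: 7.35
ee_pos: [0.5624, 0.0161, 0.1102]
tcp_rot: [-3.142, 0.001, -0.154]
contact_force: [0.1, 0.8, 0.6]
opening: 0.0002
grip_force: 0.0
```

play_rows(
  plan=[
    [0,0,1,0,0,0,0],
    [0,0,2,0,0,0,0],
    [0,0,2,0,0,0,0],
  ],
)

```text
time: 7.65
ee_pos: [0.5627, 0.0161, 0.1095]
tcp_rot: [-3.142, 0.0, -0.154]
contact_force: [-4.0, 0.7, 10.5]
opening: -0.0001
grip_force: 5.3
```

Firm contact with the level face. I retract and move clear to the robot's side so the top camera can see.

play_rows(
  plan=[
    [0,0,-10,0,0,0,0],
    [0,0,-30,0,0,0,0],
    [0,0,-70,0,0,0,0],
    [0,40,-110,0,0,0,0],
    [0,85,-120,0,0,0,0],
  ],
)

```text
time: 8.15
ee_pos: [0.5525, -0.0659, 0.2321]
tcp_rot: [-3.141, -0.006, -0.15]
contact_force: [1.8, -1.2, -0.2]
opening: 0.0001
grip_force: 0.0
```

play_rows(
  plan=[
    [0,45,0,0,0,0,0],
    [0,90,0,0,0,0,0],
    [0,135,0,0,0,0,0],
    [0,180,0,0,0,0,0],
    [0,200,0,0,0,0,0],
  ],
)

```text
time: 8.65
ee_pos: [0.519, -0.2678, 0.2285]
tcp_rot: [3.14, -0.001, -0.156]
contact_force: [-0.2, -0.1, -0.4]
opening: 0.0001
grip_force: 0.0
```

```bash
python3 -c "
from h import *
go(box(0,0,0))
im=np.vstack([r.grab_frame('side')[150:250,120:280,::-1],r.grab_frame('top')[90:210,125:285,::-1]])
cv2.imwrite('pics/e.png',cv2.resize(im,None,fx=2.7,fy=2.7,interpolation=2))"
```

```text
t 8.65 pos [ 0.519  -0.2678  0.2285] F [-0.2 -0.1 -0.4] op 0.0001 q [-0.59  0.34  1.55 -0.    1.25  1.13]
shift [  90.6 -288.6  228.1] turn [ 0.1 -0.  -0.1]
```

View pics/e.png

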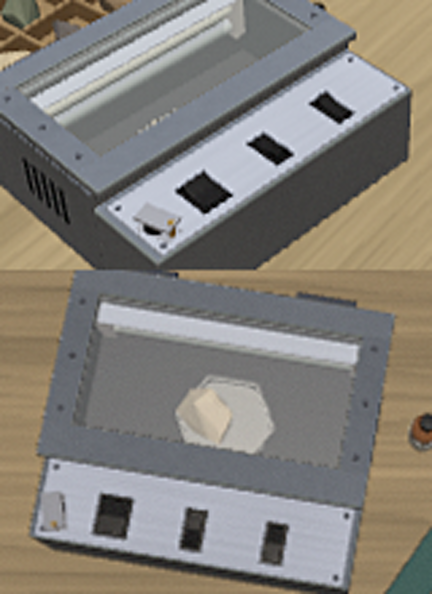

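The lid is shut and the short-wave rocker looks unchanged. I'll check the halves of each rocker by brightness.

```bash
python3 -c "
from h import *
b=cv2.imread('pics/top0.png').max(2);e=r.grab_frame('top').max(2)
for n,y in(('white',80),('long',0),('short',-80)):
  for nm,im in(('before',b),('now',e)):
    p=[proj('top',box(-107+d,y,110))[0].astype(np.float32) for d in(-12,-8,-4,4,8,12)]
    print(n,nm,'near->far',[int(cv2.getRectSubPix(im,(3,3),tuple(map(float,q))).mean()) for q in p])
"
```

```text
white before near->far [28, 29, 29, 53, 54, 53]
white now near->far [62, 64, 59, 35, 35, 33]
long before near->far [62, 60, 54, 32, 32, 28]
long now near->far [29, 30, 32, 68, 67, 67]
short before near->far [66, 63, 57, 32, 33, 27]
short now near->far [73, 72, 65, 36, 36, 32]
```

All three rockers read as wanted: white light off, long-wave on, short-wave off.

```bash
python3 -c "
from rig import r
print(r.hand_in())"
```

```text
the job is handed in; nothing more can be done
None
```

The job is handed in: the lid is shut, the white light is off, the long-wave lamp is on and the short-wave lamp stayed off, confirmed in the camera images before hand-in at about 9 s.

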